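# Index the glue guide to the blue stop

### The arm

A 6-joint arm with a two-finger parallel gripper is mounted at the origin on the work surface. World frame = base frame: x ahead of the robot, y to its left, z up, the work surface at z = 0. Lengths are in m, angles in rad, forces in N, time in s.
With the tool pointing down it reaches from about 0.275 to 0.75 m from the base axis. Payload 10.2 kg.
Tool frame: the origin (TCP) lies midway between the tips of the shut fingers; the grasp point (between the pads) lies 19 mm behind it (env.hold_point_z is the distance from the TCP to the grasp point, in m); z points along the fingers, y is the line along which they close (so a half turn about z gives the same grasp; the last joint's range is limited). The gripper opens to 85 mm and grips with 20 to 120 N. Pads are 22 mm wide; open, the fingers measure 114 mm over their backs; the gripper's body (76 mm by 85 mm) begins 54 mm behind the grasp point. The pads swing forward as they close: fully open they stand 13 mm farther back than shut.
Start: joints at [0.88, 0.313, 1.498, -0, 1.331, -0.223], TCP at [0.237, 0.469, 0.193] pointing down, gripper open.
Joint ranges: [-2.94, 2.94], [-0.97, 2.17], [0.19, 2.56], [-1.23, 4.37], [0.02, 3.11], [-2.88, 2.88]. Speed limits (rad/s): [2.39, 2.39, 3.01, 3.14, 3.14, 3.14].

### API

Orientations are given as a unit quaternion [x, y, z, w].
In Python, from bench import env, kinematics, monitor, eyes, job gives the robot as it stands. The module is installed in compiled form; this text tells all that it offers. Calls block until the motion is done:
- env.reach(position, orientation): joint-space move of the TCP to a pose.
- env.movel(position, velocity=0.15, frame=None, guard=None): straight line of the TCP; frame=None keeps the orientation; velocity is the mean speed in m/s. With guard (N) it stops when the force on the tool has changed by that much, and returns True; else False.
- env.set_joints(angles): joint-space move.
- env.release() and env.close_gripper(effort=None): open the fingers fully, or close them until they stop; effort is the grip in N (None keeps the last).
- env.hold(seconds).
- kinematics.ik(position, orientation): joint angles nearest the present ones, or None.
- monitor.sense(): the state.
- eyes.grab_frame(name): name is "side" or "top" or "wrist"; returns a dict with "frame" (384x512x3 uint8, red, green, blue), "mtx" (3x3 intrinsics, pixels), "view" (4x4, takes a point from world to camera coordinates). Camera axes: x right, y down, z forward; pixel columns grow to the right and rows downward; lengths in m; the calibration is good to about 2 mm. The wrist camera is an equidistant fisheye: a pixel r from the principal point sees the ray r / f radians off the axis. A picture is of the moment at which its call begins. There is no depth.
A pose or a line that the arm cannot do raises env.MotionError and nothing moves.
- job.hand_in(): hands the job in; it is judged then, once.
The state is a dict: "clock": time; "joints": joint angles; "qvel": joint speeds; "joint_efforts": joint torques, N m; "position": TCP position; "ee_rot": TCP orientation; "contact_force": force on the tool from outside, world axes, zero at the start; "ft_torque": the same for the moment, N m; "finger_gap": opening from 0.0 (shut) to 1.0 (fully open); "gripper_force": force on a finger pad.
Only numpy, scipy, OpenCV 4.12 (cv2) and the standard library are available. Lean on these libraries where they do the work, as an engineer would, in place of code of your own. Each camera call takes 0.05 s, during which the arm holds its last target. There are 200 camera calls.

### The job

On the cell-gluing jig, press down the red pad in the middle of the grey slide with your fingertips to free its friction brake and, keeping the pad pressed, push the slide along its rail until it rests against the blue stop; then let go so that the pad springs up and the brake holds. Do not shove the slide while its brake is on, do not pinch it, and leave the cells, tape, syringe and other loose things where they are.

Things in the scene. Friction and masses are not known exactly. Their poses are not given: they have to be found in the camera images.
- slide_mid (a point): Centre of the raised red pad's top face on the grey slide, 55 mm above the table (fixed to the slide, does not sink with the pad). y along the rail, z up. The slide is 72 mm across the rail (x), 84 mm along it (y). Low side bars, 6 mm thick, tops 52.5 mm above the table, flank the pad at x = +-33 mm.
- slide_cheek (a point): Middle of the top edge of the +y cheek. Two grey cheeks stand at the slide's ends, 36 mm either side of slide_mid along y: each 12 mm thick (y), 72 mm wide (x), tops 74.5 mm above the table, with a 60 mm gap between them for the fingertips. A fingertip standing on the pad carries the slide along by bearing on a cheek's inner face.
- slide_guide (a point): Centre of the small brass ring (glue guide, 28 mm across) on a thin arm fixed to the slide, 97 mm to +x of slide_mid over the black cell tray, no higher than 54 mm above the table. Moves with the slide; not to be used as a handle.
- pad (a joint): Red spring pad, 56 mm (x) by 54 mm (y), between the cheeks: 0 m raised with the brake on, 0.008 m fully down. The brake is free once it is pressed more than about 1 mm; it must be kept pressed more than 2 mm while the slide moves. It takes about 8 N to start and 11 N fully down, and springs back by itself.
- slide (a joint): Position of the slide along the rail in m, growing to the jig's +y, 0 at mid-rail. With the brake on it holds against roughly 8 to 13 N; with the pad pressed it slides with about 1 N and stays where left.
- stop_blue_mid (a point): Centre of the blue stop block clamped across the rail, at one end or the other of the slide's path: 66 mm (x) by 24 mm along the rail (y) by 32 mm tall, its top 66.5 mm above the table (a dark screw head 8 mm higher). Rigid. The slide rests against it when slide_mid is 54 mm from this point, along the rail.
- stop_yellow_mid (a point): Centre of the yellow stop block, of the same size, at the rail's other end; not the one wanted.
- jig: Fixed gluing jig: aluminium base plate 205 mm by 460 mm by 12 mm with the steel rail, 60 mm wide and 34 mm high over the table, along its y axis. Origin at table level under the rail's middle, z up; a black tray for cells lies at its x = 64 to 142 mm, with its walls 28 mm above the table.
- cell_a: Loose steel battery cell lying in the tray along the jig's x, 21 mm diameter, 69 mm long; origin at its underside. Leave it alone.
- cell_b: Another such cell in the tray. Leave it alone.
- cell_c: Another such cell in the tray. Leave it alone.
- cell_d: Loose steel cell standing on the table on the robot's side of the jig, 21 mm diameter, 70 mm tall; origin at its underside. Leave it alone.
- tape_roll: Roll of blue tape lying flat, 104 mm across, 48 mm high; origin at its underside. Leave it alone.
- syringe: Glue syringe lying along its x axis, about 210 mm long, 25 mm high; origin at its underside. Leave it alone.
- dish: Blue dish 120 mm across, 22 mm high; origin at its underside. Leave it alone.
- driver: Screwdriver 170 mm long lying along its x axis; origin at its underside. Leave it alone.

How it is judged:
On the way, in this order (a step that is already met when the one before it is completed fails the run):
1. the pad is pressed down while the slide is still away from the blue stop (value of joint pad above 0.002 m and horizontal distance between slide_mid and stop_blue_mid above 0.07 m), for 0.1 s.
2. the slide is pushed up to the blue stop, the pad still pressed (horizontal distance between slide_mid and stop_blue_mid below 0.057 m and value of joint pad above 0.002 m), for 0.1 s.
At the end, for the whole second after the job is handed in: The slide rests against the blue stop (within 3 mm), at rest, and the red pad has sprung up (within 1.5 mm), so the brake holds (horizontal distance between slide_mid and stop_blue_mid below 0.057 m and value of joint pad below 0.0015 m and velocity of joint slide between -0.005 and 0.005 m/s); the robot touches nothing.
It fails at once if the slide is shoved along (faster than 60 mm/s, or at all under a push of over 7 N before it is at the blue stop) while its pad is pressed less than 2 mm (value of joint pad below 0.002 m and (velocity of joint slide above 0.06 m/s or velocity of joint slide below -0.06 m/s or ((velocity of joint slide above 0.003 m/s or velocity of joint slide below -0.003 m/s) and horizontal distance between slide_mid and stop_blue_mid above 0.058 m and (contact force between the fingers and slide_c0 above 7 N or contact force between the fingers and slide_c1 above 7 N or contact force between the fingers and slide_c2 above 7 N or contact force between the fingers and slide_c3 above 7 N or contact force between the fingers and slide_c4 above 7 N or contact force between the fingers and slide_c5 above 7 N or contact force between the fingers and slide_c6 above 7 N or contact force between the fingers and slide_c7 above 7 N or contact force between the fingers and slide_c8 above 7 N)))).
It fails at once if an end cheek or the slide's two side bars are pinched ((contact force between the fingers and slide_c0 above 1.5 N and contact force between the fingers and slide_c1 above 1.5 N) or (contact force between the fingers and slide_c2 above 1.5 N and contact force between the fingers and slide_c3 above 1.5 N) or (contact force between the fingers and slide_c4 above 1.5 N and contact force between the fingers and slide_c5 above 1.5 N and value of joint pad below 0.002 m)).
It fails at once if a loose bystander is moved or lifted by more than 15 mm (distance of any of cell_a, cell_b, cell_c, cell_d, tape_roll, syringe, dish, driver from where it was at the start of the episode above 0.015 m).
It also fails if it takes over 35 s, if anything falls off the work surface, if the arm or the gripper's body presses on something with over 40 N, if the wrist force passes 120 N, or if a joint passes its speed limit or range.

## Working session

There is one attempt and no reset: what is moved stays moved. The work goes in short steps, each a Python script; the robot and the scene stay as the last script left them, time stands still between calls to the robot, and variables do not carry over. Pictures are saved under pics/ and viewed, at most 10 in all, crops included, and the job is handed in when it is done.

```bash
mkdir -p pics; cat > h.py <<'E'
import numpy as np,cv2
from bench import env,kinematics,monitor,eyes,job
def ray(f,u,v):
    V=np.array(f["view"]);R,t=V[:3,:3],V[:3,3];d=R.T@np.linalg.inv(f["mtx"])@np.array([u,v,1.]);return -R.T@t,d
def onz(f,u,v,z):
    o,d=ray(f,u,v);return o+d*(z-o[2])/d[2]
def save(f,n): cv2.imwrite("pics/"+n,cv2.cvtColor(f["frame"],cv2.COLOR_RGB2BGR))
E
python3 - <<'E'
from h import *
for n in("top","side"):
    f=eyes.grab_frame(n);save(f,n+"0.png");np.savez("%s0.npz"%n,**f)
    hsv=cv2.cvtColor(f["frame"],cv2.COLOR_RGB2HSV)
    for c,lo,hi in(("red",(0,140,70),(8,255,255)),("red2",(172,140,70),(180,255,255)),("blue",(100,120,50),(130,255,255)),("yel",(20,130,90),(35,255,255))):
        k,l,s,ce=cv2.connectedComponentsWithStats(cv2.inRange(hsv,lo,hi))
        for i in range(1,k):
            if s[i,4]>40: print(n,c,s[i],ce[i].round(1),onz(f,*ce[i],.06).round(3))
print(monitor.sense())
E
```

```text
top red [148 160  20  15 112] [157.5 166.8] [0.635 0.381 0.06 ]
top red [234 179  15  16 205] [241.2 186.8] [0.565 0.071 0.06 ]
top blue [362 154  28  28 624] [375.5 167.3] [ 0.643 -0.425  0.06 ]
top blue [412 170  46  32 567] [433.1 185. ] [ 0.58  -0.637  0.06 ]
top blue [273 183   7  17  80] [276.  191.3] [ 0.549 -0.057  0.06 ]
top blue [131 202  29  27 304] [145. 215.] [0.456 0.42  0.06 ]
top blue [145 289  53  32 697] [170.9 304.8] [0.138 0.314 0.06 ]
top yel [411 102  45  30 400] [431.9 116.1] [ 0.841 -0.641  0.06 ]
top yel [241 157   9   8  41] [245.  160.7] [0.662 0.058 0.06 ]
top yel [190 172   9  18  94] [194.1 181.2] [0.583 0.245 0.06 ]
side red [229 206  19   6  91] [238.  208.3] [0.562 0.068 0.06 ]
side red [183 285  27  25 268] [197.5 296.9] [0.631 0.442 0.06 ]
side blue [  231     0   184   138 19540] [318.1  58.3] [ 0.204 -1.527  0.06 ]
side blue [211 141  27  13 268] [224.2 146.9] [ 0.64  -0.345  0.06 ]
side blue [235 184  21  13 213] [244.6 189.9] [ 0.549 -0.038  0.06 ]
side blue [376 263  37  21 380] [395.7 272.4] [0.161 0.337 0.06 ]
side blue [ 252  285   44   45 1
[... 267 characters left out ...]
y([ 8.79602913e-01,  3.13392671e-01,  1.49833594e+00,  7.46941651e-06,
        1.33098531e+00, -2.23372054e-01]), 'qvel': array([ 9.25616274e-04, -1.71910113e-03, -1.14273418e-03, -8.93044998e-05,
        7.10723811e-04,  2.81535400e-03]), 'joint_efforts': array([ 2.29974125e-03, -4.12902939e+01, -2.60138404e+01, -1.95380717e-04,
        3.16993559e-03, -1.12378015e-05]), 'position': array([0.23657207, 0.46838843, 0.1925025 ]), 'ee_rot': array([ 2.31784297e-01,  9.72767046e-01, -5.01428785e-04, -2.50780279e-04]), 'contact_force': array([-0.55143751, -0.01403179, -1.18774393]), 'ft_torque': array([ 0.02590163,  0.01361103, -0.00654602]), 'gripper_force': 0.0, 'finger_gap': 1.0015292497764305}
```

View pics/top0.png

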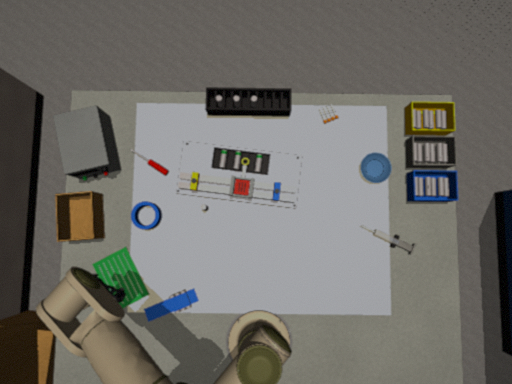

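View pics/side0.png

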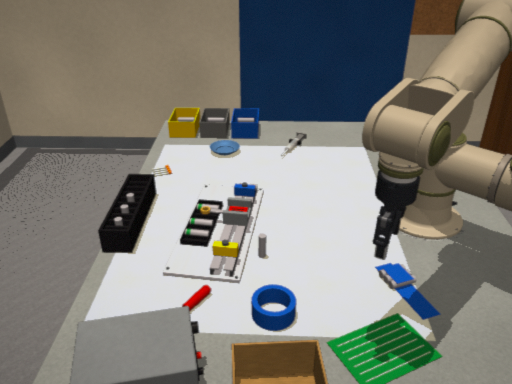

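The top view shows the red pad at about (241,187), the blue stop at (276,191) and the yellow stop at (194,181). The side view shows the same order, so the slide has to travel towards world -y. Next I'll shut the fingers, hover over the pad and check with the wrist camera.

```bash
cat >> h.py <<'E'
from scipy.spatial.transform import Rotation as Ro
yaw=-0.112
jx=np.array([np.cos(yaw),np.sin(yaw),0]);jy=np.array([-np.sin(yaw),np.cos(yaw),0])
def quat():
    best=None
    for s in(1,-1):
        y=s*jx;z=np.array([0,0,-1.]);q=Ro.from_matrix(np.c_[np.cross(y,z),y,z]).as_quat()
        j=kinematics.ik([.565,.071,.2],q)
        if j is not None and (best is None or abs(j[5])<best[0]): best=(abs(j[5]),q)
    return best[1]
def onzfish(f,u,v,z):
    K=np.array(f["mtx"]);V=np.array(f["view"]);R,t=V[:3,:3],V[:3,3]
    a=np.array([(u-K[0,2])/K[0,0],(v-K[1,2])/K[1,1]]);r=np.hypot(*a)+1e-12
    d=R.T@np.r_[a/r*np.sin(r),np.cos(r)];o=-R.T@t;return o+d*(z-o[2])/d[2]
E
python3 - <<'E'
from h import *
q=quat();env.close_gripper(20);env.reach([.565,.071,.2],q)
s=monitor.sense();print(s["clock"],s["position"],s["joints"],s["contact_force"])
f=eyes.grab_frame("wrist");save(f,"w0.png")
hsv=cv2.cvtColor(f["frame"],cv2.COLOR_RGB2HSV)
for c,lo,hi,z in(("red",(0,140,60),(8,255,255),.055),("blue",(100,120,40),(130,255,255),.0665),("yel",(20,130,80),(35,255,255),.0665)):
    k,l,st,ce=cv2.connectedComponentsWithStats(cv2.inRange(hsv,lo,hi))
    for i in range(1,k):
        if st[i,4]>150: print(c,st[i],ce[i].round(1),onzfish(f,*ce[i],z).round(3))
E
```

```text
2.7333 [0.56479229 0.07192385 0.20004835] [-7.91446148e-02  4.06651052e-01  1.34733724e+00  1.81234562e-04
  1.38762779e+00  3.12307366e-02] [-0.10886528  0.69133372  0.08410194]
red [ 231  149   50   45 1959] [255.4 171.1] [0.566 0.07  0.055]
yel [ 225    3   62   24 1218] [255.8  15.2] [0.585 0.241 0.066]
yel [328 159  23  25 304] [338.5 171.2] [0.659 0.063 0.066]
```

View pics/w0.png

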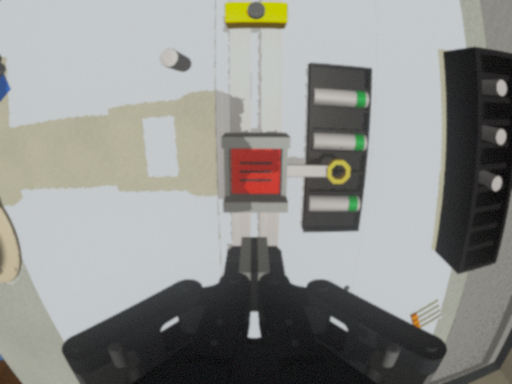

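The wrist view shows the red pad at (255,171), midway between the cheeks and square to the tool, which puts it at (0.566, 0.070). The yellow stop is at (256,15), and the fingers hide the blue one. Next is a guarded press.

```bash
python3 - <<'E'
from h import *
p=np.array([.566,.070,0])
env.movel(p+[0,0,.075],velocity=.1)
g=env.movel(p+[0,0,.047],velocity=.015,guard=4)
s=monitor.sense();print(g,s["clock"],s["position"],s["contact_force"])
if g:
    z=min(s["position"][2],.056)
    env.movel([p[0],p[1],z-.006],velocity=.015);env.hold(.2)
    s=monitor.sense();print(s["clock"],s["position"],s["contact_force"])
E
```

```text
False 6.2 [0.56604878 0.07000942 0.04707691] [ 0.11379887  0.50306026 -0.13560979]
```

```bash
python3 - <<'E'
from h import *
s=monitor.sense();print(s["finger_gap"],s["position"],s["contact_force"],s["ee_rot"])
f=eyes.grab_frame("side");cv2.imwrite("pics/s1.png",cv2.resize(cv2.cvtColor(f["frame"][150:290,170:310],cv2.COLOR_RGB2BGR),(600,600),interpolation=cv2.INTER_CUBIC))
E
```

```text
0.0009933018511055546 [0.56604878 0.07000942 0.04707691] [ 0.11379887  0.50306026 -0.13560979] [7.45586579e-01 6.66408769e-01 5.94296145e-05 5.37311807e-05]
```

View pics/s1.png

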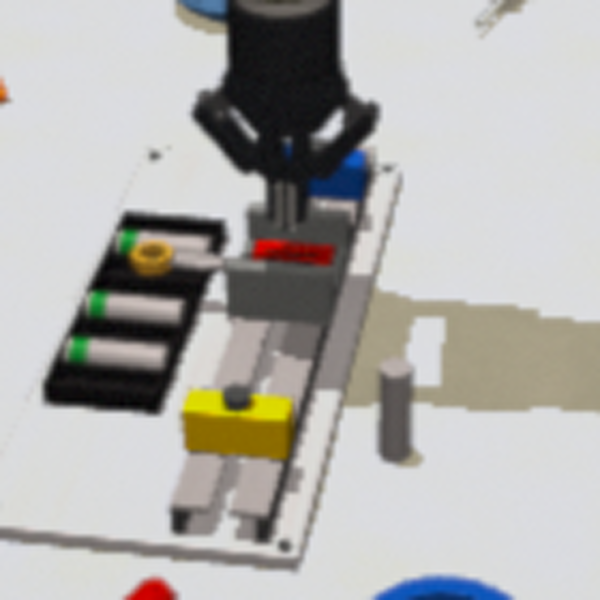

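The side crop shows the shut fingertips ending near (287,225), seemingly still above the pad. I'll compare that with where the TCP projects.

```bash
python3 - <<'E'
from h import *
f=eyes.grab_frame("side");V=np.array(f["view"]);K=np.array(f["mtx"])
for P in([.566,.07,.047],[.566,.07,.055],[.566,.07,.066],[.566,.07,.075],[.563,.034,.0745]):
    c=K@(V[:3,:3]@P+V[:3,3]);u=c[:2]/c[2];print(P,u,(u-[170,150])*600/140)
E
```

```text
[0.566, 0.07, 0.047] [236.80738504 212.3202103 ] [286.31736446 267.08661559]
[0.566, 0.07, 0.055] [236.75614224 210.06268593] [286.09775246 257.41151112]
[0.566, 0.07, 0.066] [236.68519709 206.93716573] [285.79370181 244.01642454]
[0.566, 0.07, 0.075] [236.62672796 204.36128219] [285.54311982 232.97692365]
[0.563, 0.034, 0.0745] [238.44284795 198.03910283] [293.3264912  205.88186928]
```

```bash
python3 - <<'E'
from h import *
f=eyes.grab_frame("wrist");g=eyes.grab_frame("side")
a=cv2.resize(f["frame"][130:330,155:355],(400,400),interpolation=cv2.INTER_CUBIC)
b=cv2.resize(g["frame"][180:230,212:262],(400,400),interpolation=cv2.INTER_NEAREST)
save({"frame":np.hstack([a,b])},"w1.png")
E
```

```text
(no output)
```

View pics/w1.png

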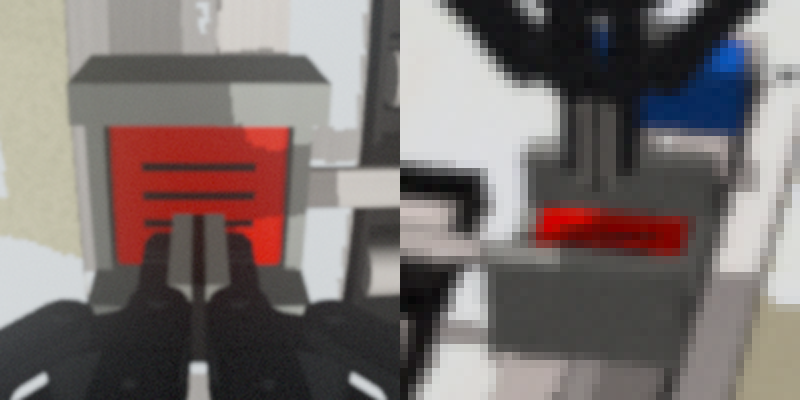

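Both views show the tips centred between the cheeks but still some 20 mm above the pad, so the reported TCP is lower than the real tips. I'll keep descending, guarded.

```bash
python3 - <<'E'
from h import *
print(env.hold_point_z)
p=np.array([.566,.070,0])
g=env.movel(p+[0,0,.015],velocity=.015,guard=4)
s=monitor.sense();print(g,s["clock"],s["position"],s["contact_force"])
f=eyes.grab_frame("side");b=cv2.resize(f["frame"][180:230,212:262],(400,400),interpolation=cv2.INTER_NEAREST)
save({"frame":b},"s2.png")
E
```

```text
0.0187
True 8.225 [0.56602543 0.06999583 0.01679283] [-0.38035911 -0.4288897   5.05569691]
```

View pics/s2.png

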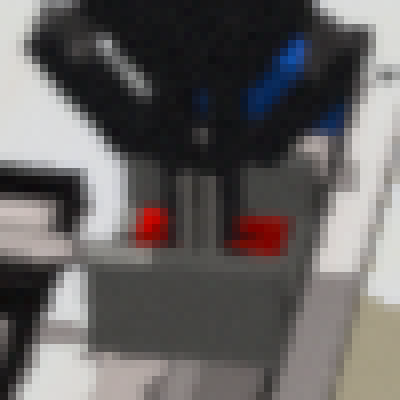

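The fingers now stand in the slot on the red, at (200,245) in the crop, with 5 N of contact. Next I'll press in small steps and watch the force.

```bash
python3 - <<'E'
from h import *
p=np.array([.566,.070,0])
for z in(.015,.0135,.012,.0105):
    env.movel(p+[0,0,z],velocity=.015);env.hold(.15)
    s=monitor.sense();print(s["clock"],s["position"],s["contact_force"],s["ft_torque"])
    if s["contact_force"][2]>13: break
E
```

```text
8.675 [0.5660592  0.07000853 0.01579431] [-3.54833457  0.19835346  7.0337006 ] [-1.83167339e-04  5.94650052e-01  1.28380059e-02]
9.075 [0.56608596 0.07001433 0.01437848] [-4.06548575  0.05434292  8.65220862] [ 0.01904118  0.62934299 -0.0206585 ]
9.475 [0.5660927  0.07004284 0.01293334] [-3.78012533 -0.58591708  8.41505605] [-0.02800275  0.66905896  0.03043849]
9.875 [0.56609825 0.0700102  0.01147646] [-2.78550515 -0.01401787  9.82392569] [0.02971924 0.69829232 0.00740927]
```

The force climbs gently from 8 to 10 N, which is the pad's spring, so the pad is about 4 mm down. I'll add 1.5 mm and push along the rail with a guard.

```bash
python3 - <<'E'
from h import *
p=np.array([.566,.070,.009])
env.movel(p,velocity=.015);env.hold(.2)
s=monitor.sense();print(s["clock"],s["position"],s["contact_force"])
g=env.movel(p-jy*.10,velocity=.03,guard=4)
s=monitor.sense();print(g,s["clock"],s["position"],s["contact_force"],(p-s["position"])@jy)
f=eyes.grab_frame("side");g=eyes.grab_frame("top")
b=cv2.resize(f["frame"][170:250,200:280],(400,400),interpolation=cv2.INTER_NEAREST)
a=cv2.resize(g["frame"][140:220,220:300],(400,400),interpolation=cv2.INTER_NEAREST)
save({"frame":np.hstack([a,b])},"s3.png")
E
```

```text
10.325 [0.56610158 0.07001369 0.01000393] [-3.72419698  0.10778992  9.70357322]
True 12.5833 [ 0.55765291 -0.00577831  0.01035123] [-2.12615892 -0.43815478  9.00414803] 0.07623644555775283
```

View pics/s3.png

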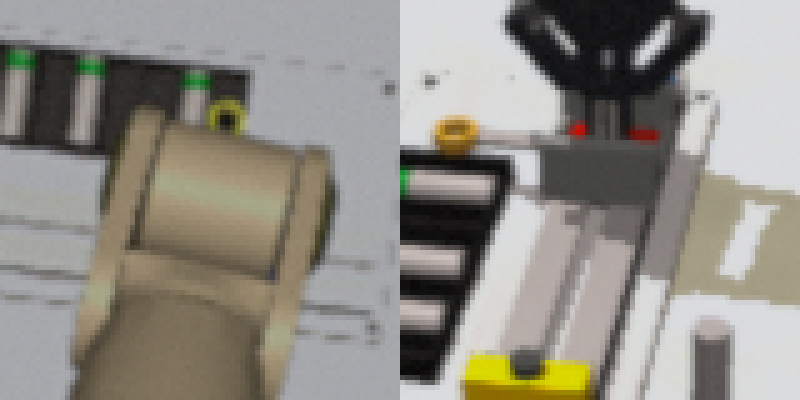

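The slide followed the tip about 76 mm; the ring is now at (266,164) in the top view, about 75 mm along. I'll nudge on against the stop to confirm the contact force.

```bash
python3 - <<'E'
from h import *
s=monitor.sense();p0=np.array([.566,.070,.009])
for d in(.078,.081,.085,.089,.093,.098,.103):
    g=env.movel(p0-jy*d,velocity=.02,guard=8);env.hold(.1)
    s=monitor.sense();F=s["contact_force"]
    f=eyes.grab_frame("top");m=cv2.inRange(cv2.cvtColor(f["frame"],cv2.COLOR_RGB2HSV)[150:175,250:290],(20,110,70),(35,255,255));mm=cv2.moments(m,True)
    r=onz(f,250+mm["m10"]/mm["m00"],150+mm["m01"]/mm["m00"],.054)
    print(d,g,round(s["clock"],2),(p0-s["position"])@jy,s["position"][2],F.round(2),"Fy",(F@jy).round(2),"ring y",(r@jy).round(4),"pad0",np.array([.566,.07,0])@jy,"blue",onz({**f},276,191.3,.06)@jy)
    if F@jy>6: break
E
```

```text
0.078 False 13.03 0.07741234070817338 0.010109782380684815 [-1.61  4.14 10.28] Fy 3.94 ring y 0.0592 pad0 0.13282097030891765 blue 0.00427223570991529
0.081 False 13.48 0.08008123399020213 0.010232165763350343 [-0.15  5.66  9.94] Fy 5.61 ring y 0.0592 pad0 0.13282097030891765 blue 0.00427223570991529
0.085 False 13.98 0.08409279360166125 0.01029827500169938 [-0.63  5.26  9.7 ] Fy 5.16 ring y 0.0587 pad0 0.13282097030891765 blue 0.00427223570991529
0.089 False 14.48 0.08814387260214669 0.010317282096305565 [0.4  5.46 9.83] Fy 5.47 ring y 0.0593 pad0 0.13282097030891765 blue 0.00427223570991529
0.093 False 14.98 0.0921228228338135 0.010369548391196998 [-0.36  5.56 10.19] Fy 5.49 ring y 0.0589 pad0 0.13282097030891765 blue 0.00427223570991529
0.098 True 15.38 0.09391782592919104 0.01082980506072112 [-2.18  2.87  9.61] Fy 2.61 ring y 0.0587 pad0 0.13282097030891765 blue 0.00427223570991529
0.103 True 15.73 0.09385486132102952 0.011319738830843772 [-2.   0.5  9.6] Fy 0.28 ring y 0.0593 pad0 0.13282097030891765 blue 0.00427223570991529
```

The slide is firmly at rest: the ring stays at 0.059 while the tip slips 18 mm across the pad and meets the cheek. That matches blue + 54 mm (0.058), so I'll lift straight up.

```bash
python3 - <<'E'
from h import *
p=np.array(monitor.sense()["position"])
env.movel(p+[0,0,.03],velocity=.03);env.movel(p+[0,0,.13],velocity=.15);env.hold(.3)
s=monitor.sense();print(s["clock"],s["position"],s["contact_force"])
f=eyes.grab_frame("top");m=cv2.inRange(cv2.cvtColor(f["frame"],cv2.COLOR_RGB2HSV)[150:175,250:290],(20,110,70),(35,255,255));mm=cv2.moments(m,True)
print(onz(f,250+mm["m10"]/mm["m00"],150+mm["m01"]/mm["m00"],.054)@jy)
w=eyes.grab_frame("wrist");g=eyes.grab_frame("side")
b=cv2.resize(g["frame"][170:250,200:280],(400,400),interpolation=cv2.INTER_NEAREST)
a=cv2.resize(w["frame"][0:384,64:448],(400,400))
save({"frame":np.hstack([a,b])},"s4.png")
E
```

```text
18.0833 [ 0.5564582  -0.02334867  0.14085546] [ 0.0327647   0.04162763 -0.79087835]Traceback (most recent call last):
  File "<stdin>", line 6, in <module>
ZeroDivisionError: float division by zero
```

The arm hides the ring in the top view, so I'll use the side and wrist views.

```bash
python3 - <<'E'
from h import *
w=eyes.grab_frame("wrist");g=eyes.grab_frame("side")
b=cv2.resize(g["frame"][170:250,200:280],(400,400),interpolation=cv2.INTER_NEAREST)
a=cv2.resize(w["frame"][0:384,64:448],(400,400))
save({"frame":np.hstack([a,b])},"s4.png")
m=cv2.inRange(cv2.cvtColor(w["frame"],cv2.COLOR_RGB2HSV),(20,130,80),(35,255,255));k,l,st,ce=cv2.connectedComponentsWithStats(m)
for i in range(1,k):
    if st[i,4]>150: print(ce[i],onzfish(w,*ce[i],.054),onzfish(w,*ce[i],.054)@jy)
E
```

```text
[353.95348837 163.49501661] [ 0.65429685 -0.01257186  0.054     ] 0.06063504358918492
```

View pics/s4.png

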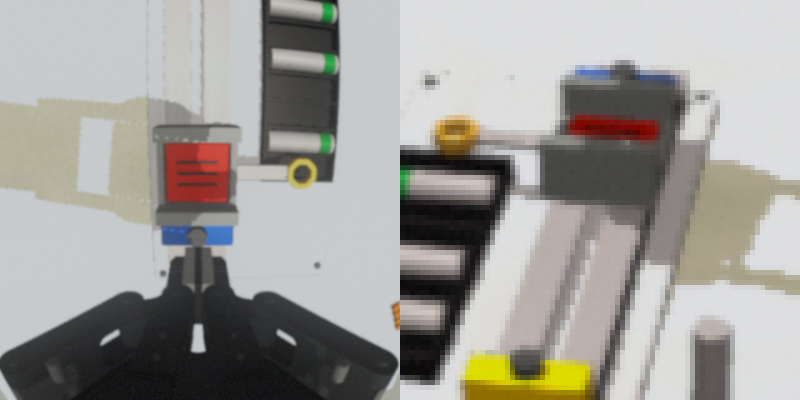

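The wrist view shows the slide against the blue stop (cheek at (197,216) touching blue at (197,235)). The pad is up and the tips are clear.

```bash
python3 -c "
from h import *
print(job.hand_in())"
```

```text
the job is handed in; nothing more can be done
None
```

I pressed the pad, pushed the slide about 75 mm until it rested against the blue stop, and released it with the pad up and the arm clear; the job is handed in, but `hand_in()` returned no verdict.

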